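# Offer up the press lever over its forks

## Task

The closing lever of the bench carton press is to be fitted. First swing the white lamp arm by its green handle out from over the fixture, round on the robot side, to its stop beyond the narrow fork; then pick up the aluminium lever by its balance point and bring it over the fixture, thick boss above the wide fork and small eye above the narrow fork, with its underside about 40 mm above the fork tops. Finish while still holding it there, level, still and clear of the fixture, with the lamp arm left at its stop, and leave the carton, jar and bowl where they are.

Things in the scene. Friction and masses are not known exactly. Their poses are not given: they have to be found in the camera images.
- lever: Loose cast aluminium offset lever, 0.4 to 0.7 kg, lying flat. Origin: centre of the boss's underside; x along the lever from boss to eye, z up. Boss: upright solid cylinder 56 mm diameter, 50 high, at x = 0. Eye: the same, 30 mm diameter, 50 high, at x = 200 mm. Square bar 20 x 20 mm between them, 15 to 35 mm above the lever's underside (free space below it). Black discs mark the bores on top.
- balance (a point): Balance point (centre of mass) of the lever: in the middle of the bar, 62 mm from the boss's axis towards the eye, 25 mm above the lever's underside. The bar is 20 mm wide here. Axes as the lever's.
- lever_boss (a point): Centre of the underside of the lever's boss.
- lever_eye (a point): Centre of the underside of the lever's eye.
- fixture: Fixed press fixture: blue base plate 130 x 290 x 12 mm (x, y, z) with two upright steel forks (pairs of cheeks facing across x). Origin: centre of the plate's underside, on the table; x points away from the robot, y along the forks from wide to narrow, z up. A dark post, 26 mm diameter, 153 mm tall, at x = 110, y = 50 mm carries the lamp arm.
- boss_fork (a point): Middle of the wide fork, level with the top of its cheeks (60 mm above the table); cheeks 83 mm apart outside, 50 mm long in y. The lever's boss belongs above it.
- eye_fork (a point): Middle of the narrow fork, level with the top of its cheeks (60 mm above the table), 200 mm from boss_fork along the fixture's y; cheeks 57 mm apart outside, 30 mm long. The lever's eye belongs above it.
- lamp_arm (a joint): Angle (rad) of the white lamp arm about its upright hinge; grows clockwise seen from above. At 0 the arm reaches over the line of forks, 38 mm from the plate's middle towards the wide fork. Starts at -0.3 to 0.4; the way out leads round on the robot's side to the stop at 2.0, beyond the narrow fork (clear at 1.7 or more). Other stop -0.35. Stiff hinge, 0.12 N m: stays where left.
- lamp_handle (a point): Centre of the top end of the green upright handle on the arm's free end, 141 mm from the hinge axis, 209 mm above the table. Handle: round, 18 mm diameter, its upper 40 mm free above the arm (169 to 209 mm above the table). Under it hangs a round white lamp head, 68 mm diameter, underside 128 mm above the table.
- lamp_hinge (a point): On the lamp arm's hinge axis, at the top of the post, 153 mm above the table. The arm is 20 mm wide, its hub's top 175 mm above the table. Its x axis points along the arm to the handle.
- carton: Loose white carton with green band, 60 x 60 x 70 mm, bystander. Origin: centre of its underside.
- jar: Loose jar with black cap, 52 mm diameter, 65 mm high, bystander. Origin: centre of its underside.
- bowl: Loose steel bowl, 100 mm diameter, 45 mm high, bystander. Origin: centre of its underside.
Mind the look-alikes: they are no part of the job. Several things have the shape of the lever; the one meant has the colours described above.

How it is judged:
On the way, in this order (a step that is already met when the one before it is completed fails the run):
1. the lamp arm is swung round to its stop, clear of the fixture (value of joint lamp_arm above 1.7 rad), for 0.2 s.
2. the lever is lifted off the table by its balance point, level (height (world z) of balance above 0.065 m and angle between lever's own z axis and vertical below 0.2 rad and contact force between the fingers and lever above 1 N and x of the grasp point in the frame of balance between -0.02 and 0.02 m), for 0.2 s.
At the end, for the whole second after the job is handed in: Lever held within 20 mm of its balance point, boss and eye within 18 mm horizontally of their forks' middles, undersides 20 to 60 mm above the fork tops, within 0.09 rad of level, still (under 0.03 m/s), not touching the fixture; lamp arm at 1.7 rad or more (value of joint lamp_arm above 1.7 rad and horizontal distance between lever_boss and boss_fork below 0.018 m and horizontal distance between lever_eye and eye_fork below 0.018 m and z of lever_boss in the frame of boss_fork between 0.02 and 0.06 m and z of lever_eye in the frame of eye_fork between 0.02 and 0.06 m and angle between lever's own z axis and vertical below 0.09 rad and linear speed of lever below 0.03 m/s and contact force between the fingers and lever above 1 N and contact force between lever and fixture below 0.1 N and x of the grasp point in the frame of balance between -0.02 and 0.02 m); the arm keeps its last pose, push and grip.
It fails at once if the carton is moved or tipped (distance of carton from where it was at the start of the episode above 0.03 m or angle between carton's own z axis and vertical above 0.4 rad).
It fails at once if the jar is moved or tipped (distance of jar from where it was at the start of the episode above 0.03 m or angle between jar's own z axis and vertical above 0.4 rad).
It fails at once if the bowl is moved or tipped (distance of bowl from where it was at the start of the episode above 0.03 m or angle between bowl's own z axis and vertical above 0.4 rad).
It also fails if it takes over 59 s, if anything falls off the work surface, if the arm or the gripper's body presses on something with over 40 N, if the wrist force passes 120 N, or if a joint passes its speed limit or range.

## Robot

A 7-joint arm with a two-finger parallel gripper is mounted at the origin on the work surface. World frame = base frame: x ahead of the robot, y to its left, z up, the work surface at z = 0. Lengths are in m, angles in rad, forces in N, time in s.
With the tool pointing down it reaches from about 0.425 to 0.825 m from the base axis. Payload 3.6 kg.
Tool frame: the origin (TCP) lies between the finger pads; the fingertips stand 14 mm ahead of it and the grasp point (between the pads) lies 5 mm behind it; y points along the fingers, x is the direction in which the jaws open and shut, and the axes are right-handed (so a half turn about y gives the same grasp; the last joint's range is limited). The gripper opens to 93 mm and grips with 3 to 60 N. Pads are 15 mm wide; open, the fingers measure 128 mm over their backs; the gripper's body (75 mm by 188 mm) begins 65 mm behind the grasp point.
Start: joints at [1.135, 0.615, -0.013, 1.423, 0.008, 1.103, -0.04], TCP at [0.258, -0.596, 0.233] pointing down, gripper open.
Joint ranges: [-3.12, 3.12], [-0.3, 2.06], [-1.34, 1.32], [0.26, 2.42], [-1.36, 4.5], [0.01, 1.98], [-2.84, 2.84]. Speed limits (rad/s): [2.79, 2.79, 3.14, 3.14, 3.14, 3.14, 3.14].

## Interface

Orientations are given as a rotation vector (axis times angle).
In Python, from cell import sensors, optics, robot, spotter gives the robot as it stands. The module is installed in compiled form; this text tells all that it offers.
- The arm moves only by the tool apply_moves, never from a script. Its argument "steps" is a list of rows, each a list of 2 entries, a list of its own where there are three numbers: the shift along the tool's x, y, z in cm, then the turn, a rotation vector about the tool's x, y, z in degrees. A call has exactly 8 rows; each row is the pose to reach, as a shift and turn from the pose measured when the call began, along the tool's axes at that moment; what a row does not reach only later rows make up. A row lasts 1/10 s, in which the tool goes at most 50 mm and 8.59 degrees, less where a joint would pass 70% of its speed; a pose out of reach is approached as far as the arm can. A call with a gripper value outside its range is refused whole. "claw" is the closure, from -1 (fully open) to 1 (shut), set as the call begins (left out, the last holds). The fingers move at their own pace and stop on an object; "newtons" is the grip in N (left out, the last holds). Time passes only in rows, so rows that repeat a pose let the fingers close, or fill a call up. It gives the time, the measured TCP pose, the force and the opening at its end, in the units of the state.
- sensors.get_obs(): the state, without advancing time (a new reading comes with each control period).
- optics.read_camera(name): name is "scene" or "top" or "wrist"; returns a dict with "pixels" (480x640x3 uint8, red, green, blue), "intrinsics" (3x3 intrinsics, pixels), "view" (4x4, takes a point from world to camera coordinates); the wrist camera has in their place "hand_eye" (4x4, takes a point from camera to tool coordinates, whose origin is the TCP and whose axes are the tool frame's). Camera axes: x right, y down, z forward; pixel columns grow to the right and rows downward; lengths in m; the calibration is good to about 2 mm. A picture is of the moment at which its call begins: read the wrist's pose just before it. There is no depth.
- robot.hand_in(): hands the job in, once; it reports no verdict.
Trained networks look in a picture, given as the dict that the camera call returned (one of the last four; its "shot" number tells which), for a name from the list of things; names that differ only in an ending like _2 or _b are one class to them, and where a whole thing is asked for, a point or a joint stands for the part that bears it (a point fixed in the world has none). Each returns a list of dicts, best first, with "p" (0 to 1); they miss things now and then, are a little off and sometimes report something else, mostly with a low value. They report only what shows in the picture. A call takes as long as a camera call. They do not tell look-alikes from the thing itself.
- spotter.boxes_of(thing, picture): "location" ([column, row] in pixels, amid what is visible of it).
The state is a dict: "time_s": time; "joint_pos": joint angles; "qd": joint speeds; "tau": joint torques, N m; "eef_pos": TCP position; "tcp_rot": TCP orientation; "wrist_force": force on the tool from outside, world axes, zero at the start; "wrist_torque": the same for the moment, N m; "opening": finger opening in m.
Only numpy, scipy, OpenCV 4.12 (cv2) and the standard library are available. Lean on these libraries where they do the work, as an engineer would, in place of code of your own. Each camera call takes 0.05 s, during which the arm holds its last target.

## Working session

There is one attempt and no reset: what is moved stays moved. The work goes in short steps, Python scripts to look and compute and a tool call to move; the robot and the scene stay as the last step left them, time stands still between calls to the robot, and variables do not carry over. Pictures are saved under pics/ and viewed, and the job is handed in when it is done.

Besides the shell and the picture viewer there is one more tool, called after "Call:" by a JSON object that holds its "name" and its "arguments", one argument or row to a line. apply_moves: Moves the arm, as the interface text tells. Its arguments: {"type":"object","properties":{"steps":{"type":"array"},"claw":{"type":"number"},"newtons":{"type":"number"}},"required":["steps"]}

```bash
ls; mkdir -p pics; python3 - <<'E'
from cell import sensors, optics, robot, spotter
import cv2, numpy as np
o=sensors.get_obs()
for k,v in o.items(): print(k,np.round(v,3))
for n in ["scene","top"]:
    p=optics.read_camera(n); cv2.imwrite(f"pics/{n}0.png",p["pixels"][:,:,::-1])
    np.savez(f"{n}.npz",K=p["intrinsics"],V=p["view"])
    print(n,np.round(p["intrinsics"],1).tolist(),np.round(p["view"],3).tolist())
    for t in ["lever","balance","lever_boss","lever_eye","fixture","boss_fork","eye_fork","lamp_arm","lamp_handle","lamp_hinge","carton","jar","bowl"]:
        try:
            r=spotter.boxes_of(t,p); print(t,[(np.round(d["location"],1).tolist(),round(d["p"],2)) for d in r])
        except Exception as e: print(t,e)
print(sensors.get_obs()["time_s"])
E
```

```text
pics
time_s 0.0
joint_pos [ 1.135  0.616 -0.013  1.425  0.008  1.103 -0.04 ]
qd [ 0.     0.     0.    -0.002  0.001  0.001  0.002]
tau [-0.0000e+00 -4.5893e+01  2.0900e-01 -1.6574e+01 -6.1000e-02  2.0000e-02
  0.0000e+00]
eef_pos [ 0.258 -0.596  0.231]
tcp_rot [-1.374  0.905 -0.901]
wrist_force [-0.19   0.683  0.416]
wrist_torque [0.019 0.006 0.003]
opening 0.093
scene [[497.3, 0.0, 325.2], [0.0, 497.3, 233.4], [0.0, 0.0, 1.0]] [[0.27, 0.963, -0.0, -0.084], [0.84, -0.235, -0.488, -0.378], [-0.47, 0.132, -0.873, 1.446], [0.0, 0.0, 0.0, 1.0]]
lever [([200.8, 253.4], 0.86), ([277.7, 196.1], 0.71)]
balance [([277.3, 199.1], 0.98), ([200.5, 253.4], 0.68), ([356.1, 359.5], 0.44)]
lever_boss [([277.8, 197.2], 0.9), ([200.8, 254.4], 0.81)]
lever_eye [([272.9, 199.3], 0.92), ([199.5, 255.7], 0.58)]
fixture [([413.9, 233.7], 0.65)]
boss_fork [([411.6, 233.1], 0.83)]
eye_fork [([411.1, 232.6], 0.94)]
lamp_arm [([409.1, 216.0], 0.95)]
lamp_handle [([407.1, 217.1], 0.65), ([411.7, 231.9], 0.37)]
lamp_hinge [([412.2, 216.7], 0.97)]
carton [([446.1, 329.0], 0.81)]
jar [([357.1, 360.2], 0.82)]
bowl [([288.7, 373.3], 0.57)]
top [[463.6, 0.0, 315.1], [0.0, 463.6, 238.8], [0.0, 0.0, 1.0]] [[-0.023, -1.0, -0.015, -0.056], [-0.986, 0.025, -0.163, 0.547], [0.163, 0.011, -0.987, 1.013], [0.0, 0.0, 0.0, 1.0]]
lever [([347.6, 339.6], 0.95), ([433.1, 292.6], 0.76)]
balance [([435.2, 296.6], 0.96), ([347.4, 337.8], 0.73), ([213.7, 243.9], 0.72)]
lever_boss [([347.2, 336.6], 0.94), ([432.1, 302.8], 0.89)]
lever_eye [([435.1, 298.5], 0.91), ([343.9, 336.8], 0.87), ([206.8, 262.2], 0.35)]
fixture [([207.5, 265.0], 0.62)]
boss_fork [([207.3, 262.3], 0.91), ([218.9, 244.6], 0.71), ([436.4, 297.7], 0.57)]
eye_fork [([208.6, 261.5], 0.76)]
lamp_arm []
lamp_handle [([223.8, 153.1], 0.21)]
lamp_hinge [([215.6, 238.1], 0.72)]
carton [([224.4, 151.8], 0.55)]
jar [([306.5, 144.9], 0.81)]
bowl [([371.7, 147.0], 0.92), ([214.0, 240.9], 0.66)]
1.4
```

View pics/scene0.png

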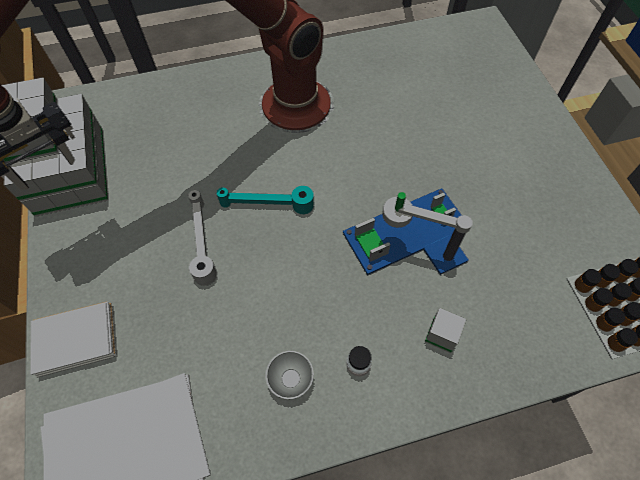

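View pics/top0.png

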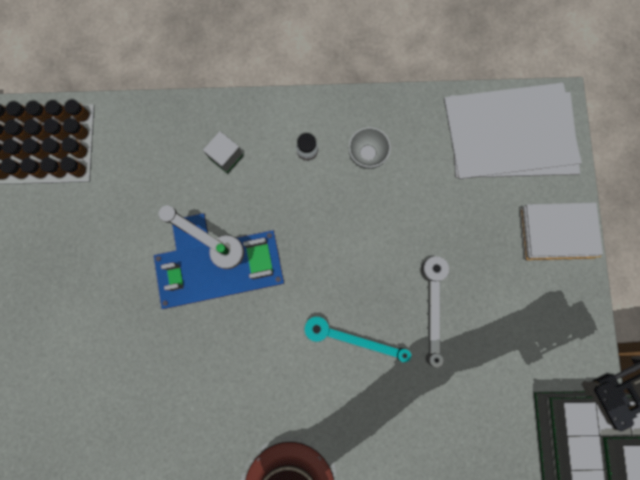

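```bash
cat > h.py <<'E'
import numpy as np, cv2
def cam(n):
    d=np.load(f"{n}.npz"); return d["K"],d["V"]
def bp(n,uv,z):
    K,V=cam(n); R,t=V[:3,:3],V[:3,3]; c=-R.T@t
    r=R.T@np.linalg.inv(K)@np.array([uv[0],uv[1],1.]); return c+r*(z-c[2])/r[2]
def pr(n,X):
    K,V=cam(n); p=V[:3,:3]@np.asarray(X)+V[:3,3]; q=K@p; return q[:2]/q[2]
E
python3 - <<'E'
import cv2
for n,rs in (("top",[(140,190,300,320,'fix'),(400,240,470,380,'lev')]),("scene",[(330,180,480,280,'fix'),(170,180,240,290,'lev')])):
    im=cv2.imread(f"pics/{n}0.png")
    for a,b,c,d,s in rs:
        f=min(800/(c-a),600/(d-b)); f=int(f)
        cv2.imwrite(f"pics/{n}_{s}.png",cv2.resize(im[b:d,a:c],None,fx=f,fy=f,interpolation=cv2.INTER_CUBIC)); print(n,s,f)
from h import *
for n,a in (("top",dict(boss=((435.5,268),.05),eye=((436,360.5),.05),hinge=((167,213),.175),handle=((221,247.5),.209))),
  ("scene",dict(boss=((201,266),.05),eye=((195,195),.05),hinge=((463.5,223),.175),handle=((401,194),.209)))):
    for k,(u,z) in a.items(): print(n,k,bp(n,u,z).round(4))
E
```

```text
top fix 4
top lev 4
scene fix 5
scene lev 5
top boss [ 0.4714 -0.3374  0.05  ]
top eye [ 0.2706 -0.3254  0.05  ]
top hinge [0.5844 0.2275 0.175 ]
top handle [0.5059 0.1098 0.209 ]
scene boss [ 0.4725 -0.3396  0.05  ]
scene eye [ 0.275  -0.3243  0.05  ]
scene hinge [0.5885 0.2249 0.175 ]
scene handle [0.5042 0.1111 0.209 ]
```

View pics/top_fix.png

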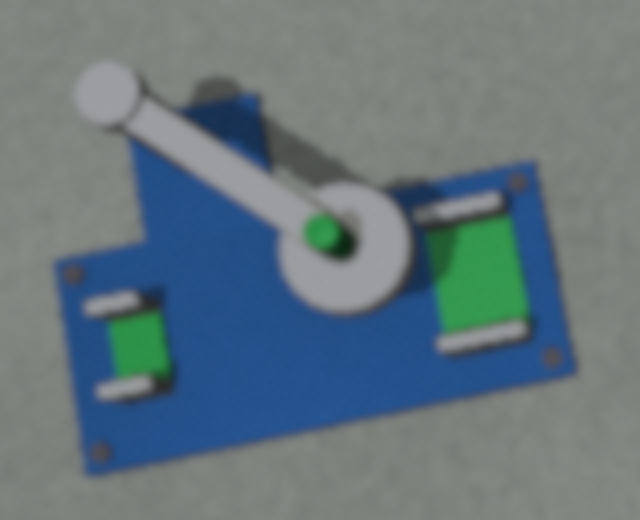

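View pics/scene_fix.png

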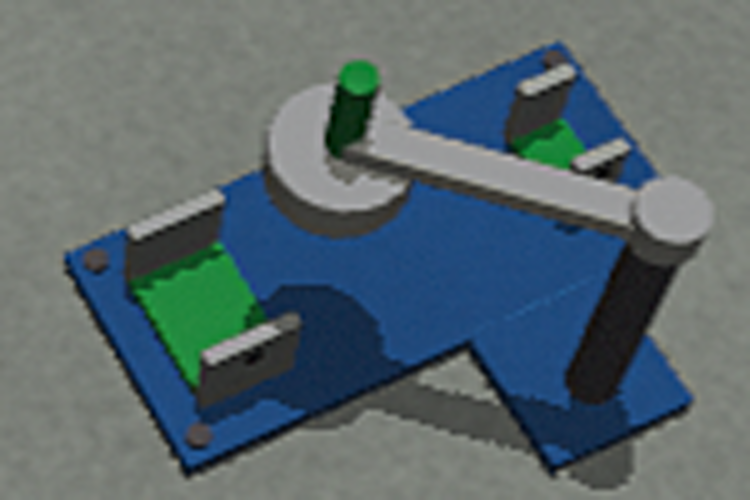

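View pics/top_lev.png

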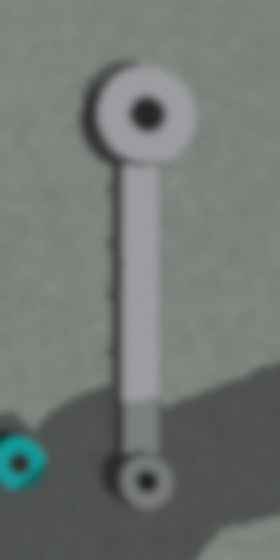

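View pics/scene_lev.png

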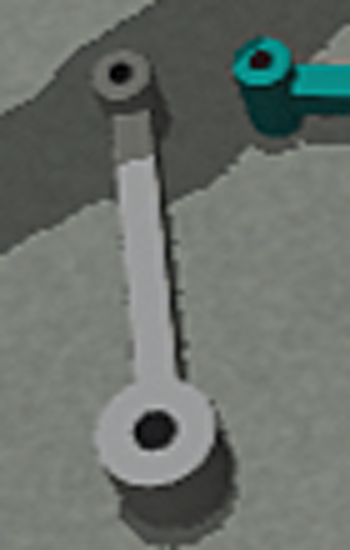

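```bash
python3 - <<'E'
from h import *
from scipy.optimize import least_squares
P={}
for n,a in (("top",dict(boss=((436.7,268.1),.05),eye=((436.4,359.9),.05),hinge=((166.5,212.9),.175),handle=((220.4,247.7),.209),bf=((257.5,257.5),.06),ef=((169.3,276),.06))),
  ("scene",dict(boss=((200.6,265.6),.05),eye=((194,194),.05),hinge=((464.2,222),.175),handle=((401.6,195),.209),bf=((372.3,235),.06),ef=((444.6,203.5),.06)))):
    for k,(u,z) in a.items():
        x=bp(n,u,z); P.setdefault(k,[]).append(x[:2]); print(n,k,x.round(4))
M={k:np.mean(v,0) for k,v in P.items()}
for a,b in (("boss","eye"),("bf","ef"),("hinge","handle")):
    d=M[b]-M[a]; print(a,M[a].round(4),b,M[b].round(4),np.linalg.norm(d).round(4),np.degrees(np.arctan2(d[1],d[0])).round(2))
# balance
d=(M["eye"]-M["boss"]); d/=np.linalg.norm(d); mid=(M["eye"]+M["boss"])/2
print("balance",mid-d*.038)
# fixture frame: y= bf->ef ; x = away from robot
y=(M["ef"]-M["bf"]); y/=np.linalg.norm(y); x=np.array([y[1],-y[0]]); m=(M["ef"]+M["bf"])/2
print("y",y,"x",x,"mid",m, "hinge in fixture",[ (M["hinge"]-m)@x,(M["hinge"]-m)@y])
from cell import sensors
from scipy.spatial.transform import Rotation as R
print(R.from_rotvec(sensors.get_obs()["tcp_rot"]).as_matrix().round(3))
E
```

```text
top boss [ 0.4711 -0.3401  0.05  ]
top eye [ 0.2718 -0.3263  0.05  ]
top hinge [0.5847 0.2286 0.175 ]
top handle [0.5055 0.111  0.209 ]
top bf [0.5038 0.0601 0.06  ]
top ef [0.4672 0.2571 0.06  ]
scene boss [ 0.4712 -0.3403  0.05  ]
scene eye [ 0.2714 -0.3263  0.05  ]
scene hinge [0.5867 0.2273 0.175 ]
scene handle [0.5069 0.1114 0.209 ]
scene bf [0.5061 0.0602 0.06  ]
scene ef [0.4703 0.2566 0.06  ]
boss [ 0.4712 -0.3402] eye [ 0.2716 -0.3263] 0.2 176.01
bf [0.5049 0.0601] ef [0.4688 0.2568] 0.2 100.42
hinge [0.5857 0.2279] handle [0.5062 0.1112] 0.1412 -124.23
balance [ 0.40930789 -0.33588261]
y [-0.18091413  0.9834989 ] x [0.9834989  0.18091413] mid [0.48684727 0.15848096] hinge in fixture [np.float64(0.1097493602915114), np.float64(0.05042047700819527)]
[[ 0.398 -0.     0.918]
 [-0.918  0.     0.398]
 [-0.    -1.     0.   ]]
```

```bash
cat >> h.py <<'E'
from scipy.spatial.transform import Rotation as Ro
def Rt(yaw):
    a=np.radians(yaw); c,s=np.cos(a),np.sin(a)
    return np.array([[c,0,-s],[s,0,c],[0,-1,0]])
def obs():
    from cell import sensors
    o=sensors.get_obs(); R=Ro.from_rotvec(o["tcp_rot"]).as_matrix()
    return o,np.array(o["eef_pos"]),R,np.degrees(np.arctan2(R[1,0],R[0,0]))
def rows(tg,p0=None,R0=None,quiet=False):
    """tg: list of (x,y,z,yaw)"""
    o,p,R,yaw=obs()
    print("t",round(o["time_s"],2),"p",p.round(4),"yaw",round(yaw,2),"F",np.round(o["wrist_force"],1),"T",np.round(o["wrist_torque"],2),"open",round(o["opening"],4),"q",np.round(o["joint_pos"],2))
    out=[]
    for t in tg:
        s=R.T@(np.array(t[:3])-p)*100; v=Ro.from_matrix(R.T@Rt(t[3])).as_rotvec(degrees=True)
        out.append([s.round(1).tolist(),v.round(1).tolist()])
    print(str(out).replace(" ",""))
def lin(a,b,n):
    a,b=np.array(a,float),np.array(b,float)
    return [a+(b-a)*(i+1)/n for i in range(n)]
E
python3 - <<'E'
from h import *
o,p,R,y=obs()
a=[*p,y]; b=[.506,.111,.25,90]
rows(lin(a,b,20)[:8])
E
```

```text
t 1.4 p [ 0.2584 -0.5964  0.2326] yaw -66.58 F [-0.2 -0.7 -0.4] T [ 0.   -0.01 -0.03] open 0.0927 q [ 1.14  0.61 -0.01  1.42  0.01  1.1  -0.04]
[[[-2.8,-0.1,2.5],[-0.0,-7.8,-0.0]],[[-5.5,-0.2,5.1],[-0.0,-15.7,-0.0]],[[-8.3,-0.3,7.6],[-0.0,-23.5,-0.0]],[[-11.0,-0.3,10.2],[-0.0,-31.3,-0.0]],[[-13.8,-0.4,12.7],[-0.0,-39.1,-0.0]],[[-16.5,-0.5,15.3],[-0.0,-47.0,-0.0]],[[-19.3,-0.6,17.8],[-0.0,-54.8,-0.0]],[[-22.0,-0.7,20.3],[-0.0,-62.6,-0.0]]]
```

Call:
{"name": "apply_moves", "arguments": {
  "steps": [
    [[-2.8,-0.2,2.5],[0,-7.8,0]],
    [[-5.5,-0.4,5.1],[0,-15.7,0]],
    [[-8.3,-0.7,7.6],[0,-23.5,0]],
    [[-11.0,-1.0,10.2],[0,-31.3,0]],
    [[-13.8,-1.3,12.7],[0,-39.1,0]],
    [[-16.5,-1.6,15.3],[0,-47.0,0]],
    [[-19.3,-1.8,17.8],[0,-54.8,0]],
    [[-22.0,-2.0,20.3],[0,-62.6,0]]
  ],
  "claw": -1
}}

```text
time_s: 2.2
eef_pos: [0.3576, -0.3124, 0.2531]
tcp_rot: [-1.571, 0.05, -0.051]
wrist_force: [0.6, 0.2, -1.4]
opening: 0.0931
```

```bash
python3 - <<'E'
from h import *
o,p,R,y=obs()
a=[*p,y]; b=[.506,.111,.25,90]
rows(lin(a,b,12)[:8])
E
```

```text
t 2.2 p [ 0.3576 -0.3124  0.2531] yaw -3.66 F [ 0.6  0.2 -1.4] T [-0.   -0.12  0.01] open 0.0931 q [ 0.93  0.34 -0.35  1.87  0.14  0.95  0.45]
[[[1.0,0.0,3.6],[0.0,-7.8,0.0]],[[2.0,0.0,7.2],[0.0,-15.6,0.0]],[[3.0,0.1,10.8],[0.0,-23.4,0.0]],[[4.0,0.1,14.4],[0.0,-31.2,0.0]],[[5.0,0.1,18.0],[0.0,-39.0,0.0]],[[6.1,0.1,21.6],[0.0,-46.8,0.0]],[[7.1,0.2,25.2],[0.1,-54.6,0.0]],[[8.1,0.2,28.8],[0.1,-62.4,0.0]]]
```

Call:
{"name": "apply_moves", "arguments": {
  "steps": [
    [[1.0,0,3.6],[0,-7.8,0]],
    [[2.0,0,7.2],[0,-15.6,0]],
    [[3.0,0.1,10.8],[0,-23.4,0]],
    [[4.0,0.1,14.4],[0,-31.2,0]],
    [[5.0,0.1,18.0],[0,-39.0,0]],
    [[6.1,0.1,21.6],[0,-46.8,0]],
    [[7.1,0.2,25.2],[0,-54.6,0]],
    [[8.1,0.2,28.8],[0,-62.4,0]]
  ]
}}

```text
time_s: 3.0
eef_pos: [0.4572, -0.029, 0.2512]
tcp_rot: [-1.419, -0.803, 0.802]
wrist_force: [0.9, -0.2, -0.5]
opening: 0.0931
```

```bash
python3 - <<'E'
from h import *
o,p,R,y=obs()
a=[*p,y]; b=[.506,.111,.25,90]
rows(lin(a,b,5)+[b]*3)
E
```

```text
t 3.0 p [ 0.4572 -0.029   0.2512] yaw 59.03 F [ 0.9 -0.2 -0.5] T [ 0.02 -0.16 -0.02] open 0.0931 q [ 0.53  0.37 -0.7   1.91  0.29  0.97  0.73]
[[[2.9,0.0,0.6],[0.1,-6.2,-0.0]],[[5.8,0.0,1.2],[0.1,-12.4,-0.0]],[[8.7,0.1,1.8],[0.1,-18.6,-0.0]],[[11.6,0.1,2.4],[0.1,-24.8,-0.0]],[[14.5,0.1,3.0],[0.1,-31.0,-0.0]],[[14.5,0.1,3.0],[0.1,-31.0,-0.0]],[[14.5,0.1,3.0],[0.1,-31.0,-0.0]],[[14.5,0.1,3.0],[0.1,-31.0,-0.0]]]
```

Call:
{"name": "apply_moves", "arguments": {
  "steps": [
    [[2.9,0,0.6],[0,-6.2,0]],
    [[5.8,0,1.2],[0,-12.4,0]],
    [[8.7,0,1.8],[0,-18.6,0]],
    [[11.6,0.1,2.4],[0,-24.8,0]],
    [[14.5,0.1,3.0],[0,-31.0,0]],
    [[14.5,0.1,3.0],[0,-31.0,0]],
    [[14.5,2.0,3.0],[0,-31.0,0]],
    [[14.5,4.0,3.0],[0,-31.0,0]]
  ]
}}

```text
time_s: 3.8
eef_pos: [0.5066, 0.11, 0.2111]
tcp_rot: [-1.213, -1.209, 1.208]
wrist_force: [-0.3, 0.1, -0.8]
opening: 0.0931
```

```bash
python3 - <<'E'
from h import *
from cell import optics
o,p,R,y=obs()
c=optics.read_camera("wrist"); cv2.imwrite("pics/w1.png",c["pixels"][:,:,::-1]); H=np.array(c["hand_eye"]); K=np.array(c["intrinsics"])
np.savez("wrist.npz",K=K,H=H)
X=np.array([.506,.111,.209]); t=R.T@(X-p); q=np.linalg.inv(H)@np.r_[t,1]; q=K@q[:3]; print("handle predicted px",q[:2]/q[2])
rows([[.506,.111,.194,90]])
E
```

```text
handle predicted px [312.6116979  291.40529909]
t 3.85 p [0.5045 0.1086 0.2077] yaw 89.9 F [-0.5 -0.7 -1.9] T [ 0.02 -0.04  0.03] open 0.0929 q [ 0.26  0.54 -0.79  1.82  0.46  0.98  0.84]
[[[0.2,1.4,-0.2],[-0.2,-0.1,-0.2]]]
```

View pics/w1.png

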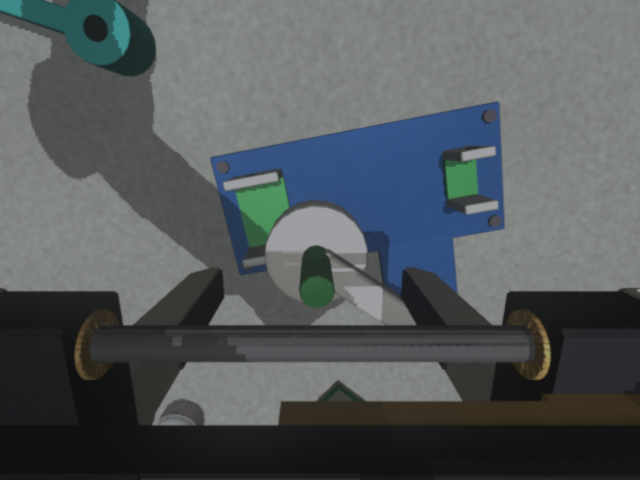

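The wrist view shows the green handle top at (317,292), within a few pixels of the prediction (313,291), between the open jaws. I go down and grip it lightly.

Call:
{"name": "apply_moves", "arguments": {
  "steps": [
    [[0.2,1.4,-0.2],[0,0,0]],
    [[0.2,1.4,-0.2],[0,0,0]],
    [[0.2,1.4,-0.2],[0,0,0]],
    [[0.2,1.4,-0.2],[0,0,0]],
    [[0.2,1.4,-0.2],[0,0,0]],
    [[0.2,1.4,-0.2],[0,0,0]],
    [[0.2,1.4,-0.2],[0,0,0]],
    [[0.2,1.4,-0.2],[0,0,0]]
  ],
  "claw": 1,
  "newtons": 10
}}

```text
time_s: 4.65
eef_pos: [0.5065, 0.1106, 0.1938]
tcp_rot: [-1.21, -1.203, 1.212]
wrist_force: [-0.1, 0.2, 0.6]
opening: 0.0336
```

```bash
cat >> h.py <<'E'
HG=np.array([.5857,.2279])
def arc(th0,th1,n,z=.194,yaw=90):
    return [[*(HG+.141*np.array([np.cos(np.radians(t)),np.sin(np.radians(t))])),z,yaw] for t in np.linspace(th0,th1,n+1)[1:]]
E
python3 - <<'E'
from h import *
o,p,R,y=obs()
d=p[:2]-HG; th=np.degrees(np.arctan2(d[1],d[0])); print("th",th,np.linalg.norm(d))
rows(arc(th,th-50,8))
E
```

```text
th -124.02594597403021 0.14158108270857825
t 4.65 p [0.5065 0.1106 0.1938] yaw 89.9 F [-0.1  0.2  0.6] T [ 0.08 -0.19  0.01] open 0.0336 q [ 0.25  0.56 -0.78  1.83  0.48  0.95  0.82]
[[[1.0,-0.0,1.2],[-0.2,-0.1,-0.2]],[[2.0,-0.0,2.3],[-0.2,-0.1,-0.2]],[[3.2,-0.0,3.3],[-0.2,-0.1,-0.2]],[[4.5,-0.0,4.2],[-0.2,-0.1,-0.2]],[[5.8,-0.0,4.9],[-0.2,-0.1,-0.2]],[[7.3,-0.0,5.5],[-0.2,-0.1,-0.2]],[[8.7,-0.0,5.9],[-0.2,-0.1,-0.2]],[[10.3,-0.0,6.1],[-0.2,-0.1,-0.2]]]
```

Still closing (34 mm); wait a few rows before moving.

Call:
{"name": "apply_moves", "arguments": {
  "steps": [
    [[0,0,0],[0,0,0]],
    [[0,0,0],[0,0,0]],
    [[0,0,0],[0,0,0]],
    [[0.5,0,0.6],[0,0,0]],
    [[1.0,0,1.2],[0,0,0]],
    [[1.5,0,1.7],[0,0,0]],
    [[2.0,0,2.3],[0,0,0]],
    [[2.6,0,2.8],[0,0,0]]
  ]
}}

```text
time_s: 5.45
eef_pos: [0.4771, 0.1358, 0.1939]
tcp_rot: [-1.211, -1.2, 1.215]
wrist_force: [-1.4, -3.7, 4.5]
opening: 0.018
```

```bash
python3 - <<'E'
from h import *
o,p,R,y=obs()
d=p[:2]-HG; th=np.degrees(np.arctan2(d[1],d[0])); print("th",th,np.linalg.norm(d))
rows(arc(th,th-52,8))
E
```

```text
th -139.7038706375072 0.14233058916852404
t 5.45 p [0.4771 0.1358 0.1939] yaw 89.88 F [-1.4 -3.7  4.5] T [-0.71  0.08 -0.07] open 0.018 q [ 0.2   0.53 -0.79  1.89  0.47  0.92  0.76]
[[[1.4,-0.0,0.9],[-0.3,-0.1,-0.4]],[[2.7,-0.0,1.7],[-0.3,-0.1,-0.4]],[[4.2,-0.0,2.3],[-0.3,-0.1,-0.4]],[[5.7,-0.0,2.8],[-0.3,-0.1,-0.4]],[[7.3,-0.0,3.1],[-0.3,-0.1,-0.4]],[[8.9,-0.1,3.3],[-0.3,-0.1,-0.4]],[[10.5,-0.1,3.2],[-0.3,-0.1,-0.4]],[[12.1,-0.1,3.0],[-0.3,-0.1,-0.4]]]
```

Call:
{"name": "apply_moves", "arguments": {
  "steps": [
    [[1.4,0,0.9],[0,0,0]],
    [[2.7,0,1.7],[0,0,0]],
    [[4.2,0,2.3],[0,0,0]],
    [[5.7,0,2.8],[0,0,0]],
    [[7.3,0,3.1],[0,0,0]],
    [[8.9,0,3.3],[0,0,0]],
    [[10.5,0,3.2],[0,0,0]],
    [[12.1,0,3.0],[0,0,0]]
  ]
}}

```text
time_s: 6.25
eef_pos: [0.444, 0.2573, 0.1928]
tcp_rot: [-1.209, -1.196, 1.221]
wrist_force: [-2.6, -1.4, 2.5]
opening: 0.018
```

```bash
python3 - <<'E'
from h import *
o,p,R,y=obs()
d=p[:2]-HG; th=np.degrees(np.arctan2(d[1],d[0])); print("th",th,np.linalg.norm(d))
th%=360
rows(arc(th,th-45,8))
E
```

```text
th 168.26131636507228 0.14468227917807147
t 6.25 p [0.444  0.2573 0.1928] yaw 89.96 F [-2.6 -1.4  2.5] T [-0.17  0.43 -0.16] open 0.018 q [-0.06  0.56 -0.77  1.84  0.47  0.95  0.52]
[[[1.3,-0.1,-0.7],[-0.6,-0.0,-0.5]],[[2.6,-0.2,-1.2],[-0.6,-0.0,-0.5]],[[3.8,-0.2,-1.8],[-0.6,-0.0,-0.5]],[[5.0,-0.2,-2.5],[-0.6,-0.0,-0.5]],[[6.1,-0.2,-3.3],[-0.6,-0.0,-0.5]],[[7.1,-0.2,-4.3],[-0.6,-0.0,-0.5]],[[8.0,-0.2,-5.3],[-0.6,-0.0,-0.5]],[[8.8,-0.3,-6.4],[-0.6,-0.0,-0.5]]]
```

Call:
{"name": "apply_moves", "arguments": {
  "steps": [
    [[1.3,-0.1,-0.6],[0,0,0]],
    [[2.6,-0.1,-1.2],[0,0,0]],
    [[3.8,-0.1,-1.8],[0,0,0]],
    [[5.0,-0.1,-2.5],[0,0,0]],
    [[6.1,-0.1,-3.3],[0,0,0]],
    [[7.1,-0.1,-4.3],[0,0,0]],
    [[8.0,-0.1,-5.3],[0,0,0]],
    [[8.8,-0.1,-6.4],[0,0,0]]
  ]
}}

```text
time_s: 7.05
eef_pos: [0.5069, 0.3471, 0.1926]
tcp_rot: [-1.206, -1.197, 1.222]
wrist_force: [-1.3, -0.1, 2.9]
opening: 0.0177
```

```bash
python3 - <<'E'
from h import *
o,p,R,y=obs()
d=p[:2]-HG; th=np.degrees(np.arctan2(d[1],d[0])); print("th",th,np.linalg.norm(d))
th%=360
rows(arc(th,115,5))
E
```

```text
th 123.45282221153492 0.14287899453127748
t 7.05 p [0.5069 0.3471 0.1926] yaw 90.05 F [-1.3 -0.1  2.9] T [ 0.08  0.41 -0.14] open 0.0177 q [-0.22  0.7  -0.73  1.56  0.5   1.1   0.5 ]
[[[0.1,-0.1,-0.5],[-0.7,0.0,-0.5]],[[0.3,-0.2,-0.8],[-0.7,0.0,-0.5]],[[0.5,-0.2,-1.2],[-0.7,0.0,-0.5]],[[0.7,-0.2,-1.5],[-0.7,0.0,-0.5]],[[0.9,-0.2,-1.9],[-0.7,0.0,-0.5]]]
```

Move to the stop, then open in the next call.

Call:
{"name": "apply_moves", "arguments": {
  "steps": [
    [[0.1,0,-0.4],[0,0,0]],
    [[0.3,0,-0.8],[0,0,0]],
    [[0.5,0,-1.2],[0,0,0]],
    [[0.7,0,-1.5],[0,0,0]],
    [[0.9,0,-1.9],[0,0,0]],
    [[0.9,0,-1.9],[0,0,0]],
    [[0.9,0,-1.9],[0,0,0]],
    [[0.9,0,-1.9],[0,0,0]]
  ]
}}

```text
time_s: 7.85
eef_pos: [0.526, 0.3572, 0.1926]
tcp_rot: [-1.204, -1.199, 1.22]
wrist_force: [-1.7, 4.7, 1.4]
opening: 0.0179
```

Call:
{"name": "apply_moves", "arguments": {
  "steps": [
    [[0,0,0],[0,0,0]],
    [[0,0,0],[0,0,0]],
    [[0,0,0],[0,0,0]],
    [[0,0,0],[0,0,0]],
    [[0,-1,0],[0,0,0]],
    [[0,-3,0],[0,0,0]],
    [[0,-5,0],[0,0,0]],
    [[0,-7,0],[0,0,0]]
  ],
  "claw": -1
}}

```text
time_s: 8.65
eef_pos: [0.5269, 0.3575, 0.2641]
tcp_rot: [-1.204, -1.199, 1.22]
wrist_force: [0.3, 0.2, 0.0]
opening: 0.0773
```

```bash
python3 - <<'E'
from h import *
from cell import optics
o,p,R,y=obs()
a=[*p,y]; b=[.4093,-.3359,.22,86]
rows(lin(a,b,18)[:8])
for n in ("scene","top"):
    c=optics.read_camera(n); cv2.imwrite(f"pics/{n}2.png",c["pixels"][:,:,::-1])
print(pr("top",[.527,.356,.209]),pr("scene",[.527,.356,.209]))
E
```

```text
t 8.65 p [0.5269 0.3575 0.2641] yaw 90.08 F [0.3 0.2 0. ] T [ 0.11 -0.17 -0.  ] open 0.0773 q [-0.22  0.67 -0.76  1.39  0.46  1.27  0.56]
[[[-3.8,0.3,0.7],[-0.7,0.2,-0.3]],[[-7.7,0.5,1.3],[-0.7,0.5,-0.3]],[[-11.5,0.8,2.0],[-0.7,0.7,-0.3]],[[-15.4,1.1,2.6],[-0.7,0.9,-0.3]],[[-19.2,1.4,3.3],[-0.7,1.1,-0.3]],[[-23.1,1.6,3.9],[-0.7,1.4,-0.3]],[[-26.9,1.9,4.6],[-0.7,1.6,-0.3]],[[-30.8,2.2,5.2],[-0.7,1.8,-0.3]]]
[ 94.21405517 239.88480967] [512.64098743 176.77479094]
```

View pics/scene2.png

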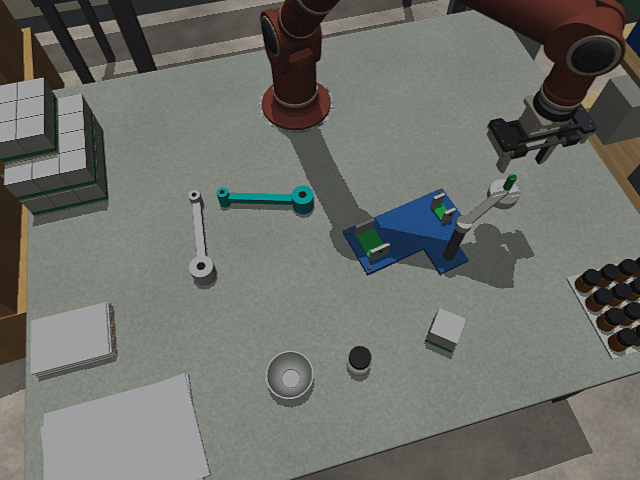

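View pics/top2.png

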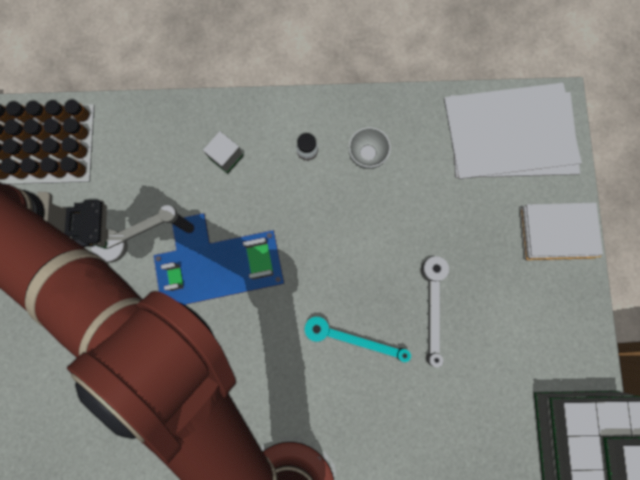

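Call:
{"name": "apply_moves", "arguments": {
  "steps": [
    [[-3.8,0.1,0.7],[-0.4,0.2,-0.2]],
    [[-7.7,0.1,1.3],[-0.7,0.5,-0.3]],
    [[-11.5,0.1,2.0],[-0.7,0.7,-0.3]],
    [[-15.4,0.2,2.6],[-0.7,0.9,-0.3]],
    [[-19.2,0.3,3.3],[-0.7,1.1,-0.3]],
    [[-23.1,0.4,3.9],[-0.7,1.4,-0.3]],
    [[-26.9,0.5,4.6],[-0.7,1.6,-0.3]],
    [[-30.8,0.7,5.2],[-0.7,1.8,-0.3]]
  ]
}}

```text
time_s: 9.55
eef_pos: [0.4751, 0.0493, 0.2596]
tcp_rot: [-1.224, -1.192, 1.182]
wrist_force: [0.6, -0.6, 0.0]
opening: 0.0933
```

```bash
python3 - <<'E'
from h import *
o,p,R,y=obs()
a=[*p,y]; b=[.4093,-.3359,.16,86]
rows(lin(a,b,10)[:8])
E
```

```text
t 9.55 p [0.4751 0.0493 0.2596] yaw 88.27 F [ 0.6 -0.6  0. ] T [ 0.01 -0.15 -0.01] open 0.0933 q [ 0.44  0.42 -0.84  1.85  0.36  1.02  1.  ]
[[[-3.9,1.0,0.5],[0.3,0.2,0.2]],[[-7.7,2.0,1.1],[0.3,0.5,0.2]],[[-11.6,2.9,1.6],[0.3,0.7,0.2]],[[-15.5,3.9,2.2],[0.3,0.9,0.2]],[[-19.4,4.9,2.7],[0.3,1.1,0.2]],[[-23.2,5.9,3.3],[0.3,1.4,0.2]],[[-27.1,6.9,3.8],[0.3,1.6,0.2]],[[-31.0,7.8,4.4],[0.3,1.8,0.2]]]
```

Call:
{"name": "apply_moves", "arguments": {
  "steps": [
    [[-3.9,0.6,0.5],[0.3,0.2,0.2]],
    [[-7.7,1.5,1.1],[0.3,0.5,0.2]],
    [[-11.6,2.5,1.6],[0.3,0.7,0.2]],
    [[-15.5,3.5,2.2],[0.3,0.9,0.2]],
    [[-19.4,4.5,2.7],[0.3,1.1,0.2]],
    [[-23.2,5.5,3.3],[0.3,1.4,0.2]],
    [[-27.1,6.5,3.8],[0.3,1.6,0.2]],
    [[-31.0,7.5,4.4],[0.3,1.8,0.2]]
  ]
}}

```text
time_s: 10.35
eef_pos: [0.4213, -0.2605, 0.1826]
tcp_rot: [-1.237, -1.163, 1.164]
wrist_force: [0.7, 0.1, 0.6]
opening: 0.0931
```

```bash
python3 - <<'E'
from h import *
o,p,R,y=obs()
a=[*p,y]; b=[.4093,-.3359,.12,86]
rows(lin(a,b,4)+[b]*4)
E
```

```text
t 10.35 p [ 0.4213 -0.2605  0.1826] yaw 86.47 F [0.7 0.1 0.6] T [ 0.04 -0.18  0.  ] open 0.0931 q [ 1.01  0.54 -0.75  1.91  0.47  0.88  1.53]
[[[-1.9,1.6,0.2],[-0.1,0.1,-0.0]],[[-3.8,3.1,0.4],[-0.1,0.2,-0.0]],[[-5.7,4.7,0.5],[-0.1,0.4,-0.0]],[[-7.6,6.3,0.7],[-0.1,0.5,-0.0]],[[-7.6,6.3,0.7],[-0.1,0.5,-0.0]],[[-7.6,6.3,0.7],[-0.1,0.5,-0.0]],[[-7.6,6.3,0.7],[-0.1,0.5,-0.0]],[[-7.6,6.3,0.7],[-0.1,0.5,-0.0]]]
```

Call:
{"name": "apply_moves", "arguments": {
  "steps": [
    [[-1.9,1.6,0.2],[0,0.1,0]],
    [[-3.8,3.1,0.4],[0,0.2,0]],
    [[-5.7,4.7,0.5],[0,0.4,0]],
    [[-7.6,6.3,0.7],[0,0.5,0]],
    [[-7.6,6.3,0.7],[0,0.5,0]],
    [[-7.6,6.3,0.7],[0,0.5,0]],
    [[-7.6,6.3,0.7],[0,0.5,0]],
    [[-7.6,6.3,0.7],[0,0.5,0]]
  ]
}}

```text
time_s: 11.15
eef_pos: [0.4104, -0.3348, 0.1206]
tcp_rot: [-1.241, -1.159, 1.159]
wrist_force: [-0.1, -0.2, 0.0]
opening: 0.0928
```

```bash
python3 - <<'E'
from h import *
from cell import optics
o,p,R,y=obs()
c=optics.read_camera("wrist"); im=c["pixels"][:,:,::-1].copy(); H=np.array(c["hand_eye"]); K=np.array(c["intrinsics"])
for X in ([.4712,-.3402,.05],[.2716,-.3263,.05],[.4093,-.3359,.035]):
    t=R.T@(np.array(X)-p); q=np.linalg.inv(H)@np.r_[t,1]; q=K@q[:3]; q=q[:2]/q[2]; print(q)
    cv2.drawMarker(im,tuple(int(v) for v in q.round()),(0,0,255),0,14)
cv2.imwrite("pics/w3.png",im)
rows([[.4093,-.3359,.025,86]])
E
```

```text
[309.41623703 330.64979603]
[309.41412127  20.83207469]
[309.57849062 242.91790069]
t 11.2 p [ 0.4103 -0.335   0.1205] yaw 86.08 F [0.3 0.2 0.6] T [ 0.11 -0.08 -0.03] open 0.093 q [ 1.07  0.66 -0.67  1.89  0.57  0.79  1.59]
[[[-0.1,9.5,0.1],[0.0,0.1,-0.0]]]
```

View pics/w3.png

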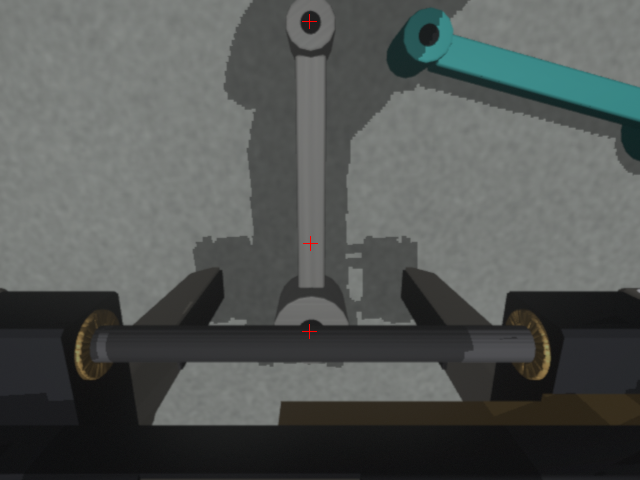

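Call:
{"name": "apply_moves", "arguments": {
  "steps": [
    [[-0.1,2,0.1],[0,0,0]],
    [[-0.1,4.5,0.1],[0,0,0]],
    [[-0.1,6.5,0.1],[0,0,0]],
    [[-0.1,8.2,0.1],[0,0,0]],
    [[-0.1,9.2,0.1],[0,0,0]],
    [[-0.1,9.8,0.1],[0,0,0]],
    [[-0.1,9.8,0.1],[0,0,0]],
    [[-0.1,9.8,0.1],[0,0,0]]
  ]
}}

```text
time_s: 12.0
eef_pos: [0.4098, -0.3361, 0.0232]
tcp_rot: [-1.243, -1.159, 1.159]
wrist_force: [-1.2, -0.7, -0.1]
opening: 0.0928
```

Call:
{"name": "apply_moves", "arguments": {
  "steps": [
    [[0,0,0],[0,0,0]],
    [[0,0,0],[0,0,0]],
    [[0,0,0],[0,0,0]],
    [[0,0,0],[0,0,0]],
    [[0,0,0],[0,0,0]],
    [[0,0,0],[0,0,0]],
    [[0,0,0],[0,0,0]],
    [[0,0,0],[0,0,0]]
  ],
  "claw": 1,
  "newtons": 45
}}

```text
time_s: 12.8
eef_pos: [0.4098, -0.3361, 0.0231]
tcp_rot: [-1.242, -1.159, 1.159]
wrist_force: [0.4, -0.7, 0.0]
opening: 0.0336
```

Call:
{"name": "apply_moves", "arguments": {
  "steps": [
    [[0,0,0],[0,0,0]],
    [[0,0,0],[0,0,0]],
    [[0,0,0],[0,0,0]],
    [[0,0,0],[0,0,0]],
    [[0,-1,0],[0,0,0]],
    [[0,-2.5,0],[0,0,0]],
    [[0,-4.5,0],[0,0,0]],
    [[0,-6.5,0],[0,0,0]]
  ]
}}

```text
time_s: 13.6
eef_pos: [0.4084, -0.3357, 0.0882]
tcp_rot: [-1.24, -1.158, 1.159]
wrist_force: [0.9, -0.0, -6.1]
opening: 0.0193
```

```bash
python3 - <<'E'
from h import *
rows([[.4093,-.3359,.14,86]])
E
```

```text
t 13.6 p [ 0.4084 -0.3357  0.0882] yaw 86.08 F [ 0.9 -0.  -6.1] T [-0.03 -0.21 -0.06] open 0.0193 q [ 1.05  0.7  -0.64  1.91  0.62  0.73  1.55]
[[[-0.0,-5.2,-0.1],[-0.1,0.1,0.0]]]
```

```bash
python3 - <<'E'
from h import *
o,p,R,y=obs()
T=np.array([.4937,.1211,.17,10.4])
tg=[[.4087,-.3357,.125,y],[.4087,-.3357,.16,y]]
a=np.array([.4087,-.3357,.165,y])
s=[.01,.04,.09,.15,.215,.28]
tg+=[a+(T-a)*v for v in s]
rows(tg)
E
```

```text
t 13.6 p [ 0.4084 -0.3357  0.0882] yaw 86.08 F [ 0.9 -0.  -6.1] T [-0.03 -0.21 -0.06] open 0.0193 q [ 1.05  0.7  -0.64  1.91  0.62  0.73  1.55]
[[[0.0,-3.7,-0.0],[-0.1,0.0,0.0]],[[0.0,-7.2,-0.0],[-0.1,0.0,0.0]],[[0.5,-7.7,-0.1],[-0.1,0.8,0.0]],[[1.8,-7.7,-0.2],[-0.1,3.0,0.0]],[[4.2,-7.7,-0.5],[-0.1,6.8,0.0]],[[6.9,-7.8,-0.8],[-0.1,11.4,0.0]],[[9.9,-7.8,-1.2],[-0.1,16.3,-0.0]],[[12.9,-7.8,-1.5],[-0.1,21.2,-0.0]]]
```

Call:
{"name": "apply_moves", "arguments": {
  "steps": [
    [[0,-2.5,0],[0,0,0]],
    [[0,-5.0,0],[0,0,0]],
    [[0.5,-6.8,-0.1],[0,0.8,0]],
    [[1.8,-7.7,-0.2],[0,3.0,0]],
    [[4.2,-7.7,-0.5],[0,6.8,0]],
    [[6.9,-7.8,-0.8],[0,11.4,0]],
    [[9.9,-7.8,-1.2],[0,16.3,0]],
    [[12.9,-7.8,-1.5],[0,21.2,0]]
  ]
}}

```text
time_s: 14.4
eef_pos: [0.4312, -0.2069, 0.1659]
tcp_rot: [-1.384, -0.875, 0.879]
wrist_force: [0.7, 0.8, -5.2]
opening: 0.0194
```

```bash
python3 - <<'E'
from h import *
o,p,R,y=obs()
T=np.array([.4937,.1211,.17,10.4]); a=np.array([*p,y])
rows(lin(a,T,11)[:8])
E
```

```text
t 14.4 p [ 0.4312 -0.2069  0.1659] yaw 64.64 F [ 0.7  0.8 -5.2] T [ 0.02 -0.25 -0.01] open 0.0194 q [ 0.83  0.51 -0.63  1.97  0.41  0.79  1.1 ]
[[[2.9,-0.0,0.8],[-0.2,4.9,-0.0]],[[5.9,-0.1,1.5],[-0.2,9.9,-0.0]],[[8.8,-0.1,2.3],[-0.2,14.8,-0.1]],[[11.7,-0.1,3.1],[-0.2,19.7,-0.1]],[[14.7,-0.2,3.8],[-0.2,24.7,-0.1]],[[17.6,-0.2,4.6],[-0.2,29.6,-0.1]],[[20.6,-0.3,5.3],[-0.2,34.5,-0.1]],[[23.5,-0.3,6.1],[-0.2,39.4,-0.1]]]
```

Call:
{"name": "apply_moves", "arguments": {
  "steps": [
    [[2.9,0,0.8],[0,4.9,0]],
    [[5.9,-0.1,1.5],[0,9.9,0]],
    [[8.8,-0.1,2.3],[0,14.8,0]],
    [[11.7,-0.1,3.1],[0,19.7,0]],
    [[14.7,-0.2,3.8],[0,24.7,0]],
    [[17.6,-0.2,4.6],[0,29.6,0]],
    [[20.6,-0.3,5.3],[0,34.5,0]],
    [[23.5,-0.3,6.1],[0,39.4,0]]
  ]
}}

```text
time_s: 15.2
eef_pos: [0.4758, 0.0328, 0.1688]
tcp_rot: [-1.541, -0.339, 0.347]
wrist_force: [1.2, -0.8, -6.3]
opening: 0.0196
```

```bash
python3 - <<'E'
from h import *
o,p,R,y=obs()
T=np.array([.4937,.1211,.17,10.4]); a=np.array([*p,y])
rows([a+(T-a)*v for v in (.25,.5,.7,.86,.95,1,1,1)])
E
```

```text
t 15.2 p [0.4758 0.0328 0.1688] yaw 25.06 F [ 1.2 -0.8 -6.3] T [-0.06 -0.13 -0.07] open 0.0196 q [ 0.19  0.47 -0.43  1.98  0.27  0.76  0.03]
[[[1.3,-0.0,1.8],[-0.2,3.7,-0.3]],[[2.7,-0.1,3.6],[-0.2,7.3,-0.3]],[[3.8,-0.1,5.1],[-0.2,10.3,-0.3]],[[4.6,-0.1,6.2],[-0.2,12.6,-0.3]],[[5.1,-0.1,6.9],[-0.1,13.9,-0.3]],[[5.4,-0.1,7.2],[-0.1,14.7,-0.3]],[[5.4,-0.1,7.2],[-0.1,14.7,-0.3]],[[5.4,-0.1,7.2],[-0.1,14.7,-0.3]]]
```

Call:
{"name": "apply_moves", "arguments": {
  "steps": [
    [[1.3,0,1.8],[-0.2,3.7,-0.3]],
    [[2.7,-0.1,3.6],[-0.2,7.3,-0.3]],
    [[3.8,-0.1,5.1],[-0.2,10.3,-0.3]],
    [[4.6,-0.1,6.2],[-0.2,12.6,-0.3]],
    [[5.1,-0.1,6.9],[-0.2,13.9,-0.3]],
    [[5.4,-0.1,7.2],[-0.2,14.7,-0.3]],
    [[5.4,-0.1,7.2],[-0.2,14.7,-0.3]],
    [[5.4,-0.1,7.2],[-0.2,14.7,-0.3]]
  ]
}}

```text
time_s: 16.0
eef_pos: [0.4936, 0.1199, 0.1695]
tcp_rot: [-1.568, -0.141, 0.142]
wrist_force: [-0.4, -0.2, -5.2]
opening: 0.0196
```

```bash
python3 - <<'E'
from h import *
o,p,R,y=obs()
T=np.array([.4937,.1211,.123,10.4]); a=np.array([*p,y])
rows([a+(T-a)*v for v in (.15,.4,.65,.85,.95,1,1,1)])
E
```

```text
t 16.0 p [0.4936 0.1199 0.1695] yaw 10.34 F [-0.4 -0.2 -5.2] T [-0.08 -0.12 -0.  ] open 0.0196 q [-0.04  0.5  -0.35  1.9   0.24  0.78 -0.34]
[[[0.0,0.7,0.0],[0.1,-0.0,-0.1]],[[0.0,1.9,0.1],[0.1,-0.0,-0.1]],[[0.0,3.0,0.1],[0.1,-0.0,-0.1]],[[0.0,3.9,0.1],[0.1,-0.1,-0.1]],[[0.0,4.4,0.1],[0.1,-0.1,-0.1]],[[0.0,4.6,0.1],[0.1,-0.1,-0.1]],[[0.0,4.6,0.1],[0.1,-0.1,-0.1]],[[0.0,4.6,0.1],[0.1,-0.1,-0.1]]]
```

Call:
{"name": "apply_moves", "arguments": {
  "steps": [
    [[0,0.7,0],[0,0,0]],
    [[0,1.9,0.1],[0,0,0]],
    [[0,3.0,0.1],[0,0,0]],
    [[0,3.9,0.1],[0,0,0]],
    [[0,4.4,0.1],[0,0,0]],
    [[0,4.6,0.1],[0,0,0]],
    [[0,4.6,0.1],[0,0,0]],
    [[0,4.6,0.1],[0,0,0]]
  ]
}}

```text
time_s: 16.8
eef_pos: [0.4938, 0.121, 0.1237]
tcp_rot: [-1.568, -0.142, 0.142]
wrist_force: [0.2, 1.0, -5.9]
opening: 0.0197
```

```bash
python3 - <<'E'
from h import *
from cell import optics
o,p,R,y=obs(); rows([[.4937,.1211,.123,10.4]])
pts=dict(b=[.5049,.0601,.15],e=[.4688,.2568,.15],bf=[.5049,.0601,.06],ef=[.4688,.2568,.06],lamp=[.527,.356,.209])
for n in ("scene","top","wrist"):
    c=optics.read_camera(n); im=c["pixels"][:,:,::-1].copy(); 
    cv2.imwrite(f"pics/{n}4.png",im)
    for k,X in pts.items():
        if n=="wrist":
            H=np.array(c["hand_eye"]);K=np.array(c["intrinsics"])
            q=np.linalg.inv(H)@np.r_[R.T@(np.array(X)-p),1]; q=K@q[:3]; q=q[:2]/q[2]
        else: q=pr(n,X)
        print(n,k,q.round(1)); 
        if abs(q).max()<700: cv2.drawMarker(im,tuple(int(v) for v in q.round()),(0,0,255) if k in"be" else (255,0,255),0,9)
    if n=="scene": im=cv2.resize(im[150:280,320:540],None,fx=3.6,fy=3.6,interpolation=cv2.INTER_CUBIC)
    cv2.imwrite(f"pics/{n}4m.png",im)
E
```

```text
t 16.8 p [0.4938 0.121  0.1237] yaw 10.34 F [ 0.2  1.  -5.9] T [-0.01 -0.06  0.03] open 0.0197 q [-0.07  0.56 -0.32  1.95  0.27  0.67 -0.38]
[[[-0.0,0.1,0.0],[0.1,-0.1,-0.0]]]
scene b [375.5 214.5]
scene e [452.7 181.5]
scene bf [372.1 234.6]
scene ef [444.4 203. ]
scene lamp [512.6 176.8]
top b [251.4 251.5]
top e [155.1 271.5]
top bf [257.5 257. ]
top ef [169.4 275.3]
top lamp [ 94.2 239.9]
wrist b [311.2 446.2]
wrist e [310.4 -83.7]
wrist bf [311.5 337.6]
wrist ef [311.2  19.8]
wrist lamp [ 1335.2 -2043.3]
```

View pics/scene4m.png

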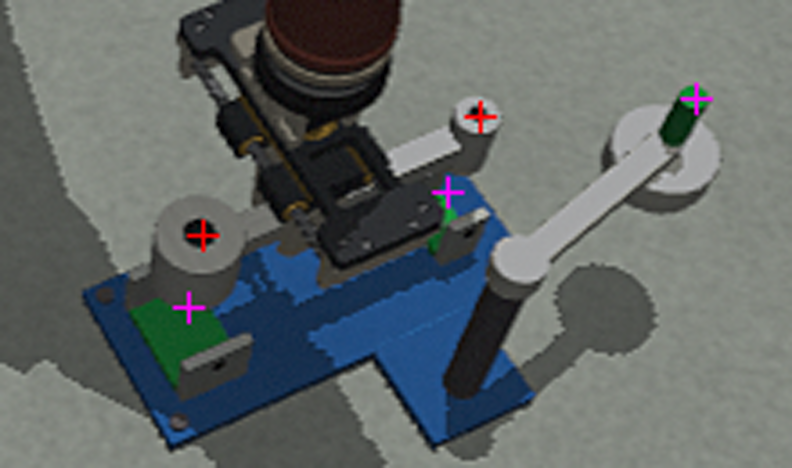

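View pics/wrist4m.png

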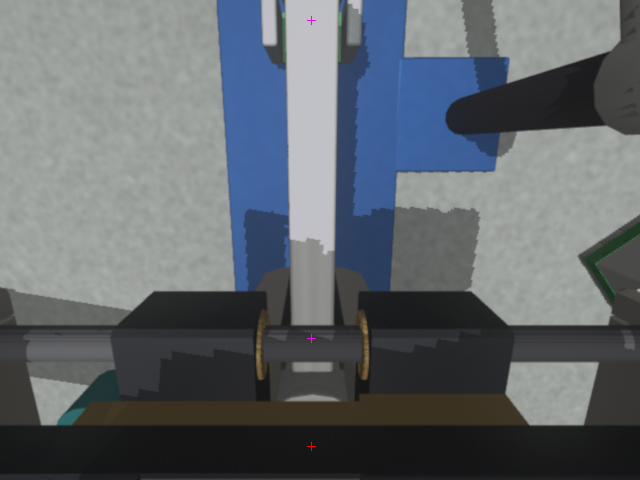

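View pics/top4m.png

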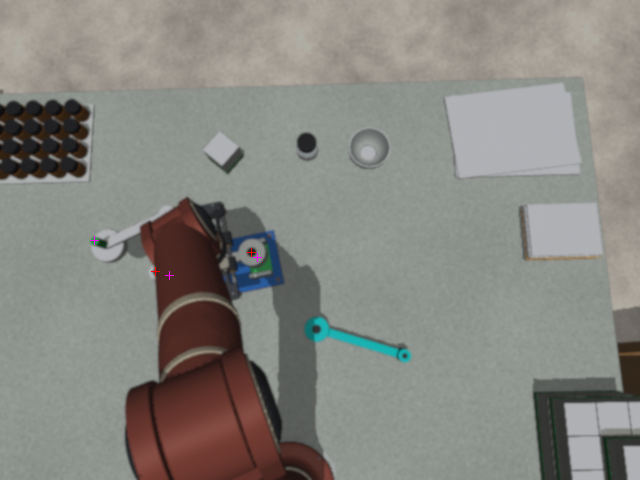

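Call:
{"name": "apply_moves", "arguments": {
  "steps": [
    [[0,0,0],[0,0,0]],
    [[0,0,0],[0,0,0]],
    [[0,0,0],[0,0,0]],
    [[0,0,0],[0,0,0]],
    [[0,0,0],[0,0,0]],
    [[0,0,0],[0,0,0]],
    [[0,0,0],[0,0,0]],
    [[0,0,0],[0,0,0]]
  ]
}}

```text
time_s: 17.75
eef_pos: [0.4937, 0.1209, 0.1239]
tcp_rot: [-1.568, -0.142, 0.142]
wrist_force: [-0.0, -0.8, -6.0]
opening: 0.0193
```

```bash
python3 - <<'E'
from h import *
rows([[.4937,.1211,.123,10.4]])
from cell import robot
print(robot.hand_in())
E
```

```text
t 17.75 p [0.4937 0.1209 0.1239] yaw 10.34 F [-0.  -0.8 -6. ] T [-0.04 -0.11 -0.01] open 0.0193 q [-0.07  0.56 -0.32  1.95  0.27  0.67 -0.38]
[[[-0.0,0.1,0.0],[0.1,-0.1,-0.0]]]
the job is handed in; nothing more can be done
None
```

I swung the lamp arm by its green handle round on the robot side to its stop. I then picked up the aluminium lever at its balance point and am holding it over the fixture. I handed in at about 17.8 s; the hand-in gives no verdict.

What the last checks showed:
- **Lever position:** in the scene and top views the black bore discs sit within about 1–2 pixels (roughly 2 mm) of where they should be above the fork middles.
- **Height and level:** the underside is about 41 mm above the fork tops, from the tool height measured at the grasp and now. The lever looked level in the pictures.
- **Grip:** the tool is still, the fingers are 19 mm open on the 20 mm bar, and the wrist carries a steady 6 N. That fits a lever of about 0.6 kg hanging free of the fixture.
- **Lamp arm:** the handle showed within about 3 pixels of its predicted place at the 2.0 rad stop.
- **Bystanders:** the carton, jar and bowl look the same in the pictures before and after.

No check failed or disagreed beyond those few pixels.

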